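# Lever the cover of a tile mould open with a scraper

### The job

The scraper has been pushed handle first under the low shelf: get it out, and with its blade in the notch at the mould's front lever the stuck cover up (never start the cover with the gripper itself). Swing the cover right back to its stop without flinging it, then leave the scraper lying flat on top of the low shelf, wholly on the deck. Leave everything else where it stands.

Things in the scene. Friction and masses are not known exactly. Their poses are not given: they have to be found in the camera images.
- scraper: flat scraper, 170 mm long, 24 mm wide, 0.1 kg: wooden handle 100 x 24 x 22 mm (box section), thin steel blade 70 x 24 x 3 mm. Origin: centre of the handle's underside. x runs from handle (-50 to +50 mm) to blade (+50 to +120), y across, z up; blade mid-plane at z 11 mm. At the start it lies flat on the bench, handle under the low shelf, about 40 mm of blade sticking out
- scraper_tip (a point): middle of the blade's front edge (120 mm ahead of the scraper's origin, 11 mm above its underside)
- shelf: low fixed bench shelf: plywood deck 200 (x) x 220 (y) x 8 mm, top 50 mm and underside 42 mm above the bench, on two side panels 6 mm thick at x = +-97 mm; open at its -y and +y sides. Origin: on the bench under the deck's centre. The scraper sticks out of the -y side. A tin stands on the deck near its +y edge
- mould: fixed dark steel tile mould 175 (x) x 200 (y) x 55 mm, x pointing from front (robot side) to hinge side. Origin: on the bench under its centre. Front wall at x -87.5 to -57.5 mm. The tile inside lies 38 mm above the bench, its brass bars 40 mm
- notch (a point): middle of the notch's mouth in the mould's front face, 49 mm above the bench; axes as the mould's. The notch, 50 mm wide and 12 mm deep (43 to 55 mm above the bench), runs through the 30 mm thick front wall into the cavity. Its first 18 mm are open above; then it passes under the cover's front edge
- cover_hinge (a point): middle of the cover's hinge line, which runs along the mould's y axis, 75 mm behind the mould's origin and 56 mm above the bench
- cover_edge (a point): middle of the lower front edge of the cover (the free edge), 144.5 mm from the hinge line
- cover (a joint): opening angle (rad) of the mould's cover, an aluminium plate 142 x 194 x 6 mm without a handle, its underside 55 mm above the bench when shut: 0 shut, 1.9 right back against its stop; the hinge is stiff, so the cover stays at any angle where it is left; about 4 N at the free edge lifts it
- red_bottle: plain red squeeze bottle, 48 mm diameter, 130 mm tall. A bystander; origin at the centre of its underside
- tin: small steel can, 50 mm diameter, 55 mm tall, standing on the rear (+y) part of the low shelf. A bystander; origin at the centre of its underside
- tile_a: loose terracotta tile 100 x 100 x 18 mm. A bystander; origin at the centre of its underside
- rub_block: wooden rubbing block 90 x 45 x 30 mm. A bystander; origin at the centre of its underside
- mug: white mug, 72 mm diameter, 85 mm tall. A bystander; origin at the centre of its underside
- brass_jar: brass jar with black cap, 56 mm diameter, 75 mm tall. A bystander; origin at the centre of its underside
- brush: flat paint brush with a wooden handle, lying on the bench. A bystander

How it is judged:
On the way, in this order (a step that is already met when the one before it is completed fails the run):
1. the cover is levered up by the scraper (past about 9 degrees), the gripper not touching it (value of joint cover above 0.15 rad and contact force between scraper and cover above 0.3 N and contact force between the fingers and cover below 0.3 N), for 0.1 s.
2. the cover is swung right back (value of joint cover above 1.75 rad), for 0.2 s.
At the end, for the whole second after the job is handed in: The cover is open past 1.75 rad (its stop is at 1.9), and the scraper rests flat (its z axis within 0.12 rad of upright) and still on top of the low shelf, its origin and its tip both over the 200 x 220 mm deck, its underside 44 to 58 mm above the bench (value of joint cover above 1.75 rad and x of scraper in the frame of shelf between -0.1 and 0.1 m and y of scraper in the frame of shelf between -0.11 and 0.11 m and x of scraper_tip in the frame of shelf between -0.1 and 0.1 m and y of scraper_tip in the frame of shelf between -0.11 and 0.11 m and z of scraper in the frame of shelf between 0.044 and 0.058 m and angle between scraper's own z axis and vertical below 0.12 rad and linear speed of scraper below 0.02 m/s); the robot touches nothing.
It fails at once if the gripper presses on the cover (over 2 N) before the cover has been levered up (below 0.12 rad) (value of joint cover below 0.12 rad and contact force between the fingers and cover above 2 N).
It fails at once if the cover is flung (faster than 5 rad/s) (velocity of joint cover above 5 rad/s or velocity of joint cover below -5 rad/s).
It fails at once if a bystander is moved by more than 30 mm (distance of any of red_bottle, tin, tile_a, rub_block, mug, brass_jar, brush from where it was at the start of the episode above 0.03 m).
It also fails if it takes over 58 s, if anything falls off the work surface, if the arm or the gripper's body presses on something with over 40 N, if the wrist force passes 120 N, or if a joint passes its speed limit or range.

### The arm

A 6-joint arm with a two-finger parallel gripper is mounted at the origin on the work surface. World frame = base frame: x ahead of the robot, y to its left, z up, the work surface at z = 0. Lengths are in m, angles in rad, forces in N, time in s.
With the tool pointing down it reaches from about 0.35 to 0.775 m from the base axis. Payload 5.5 kg.
Tool frame: the origin (TCP) lies midway between the tips of the shut fingers; the grasp point (between the pads) lies 19 mm behind it (robot.grip_point_offset is the distance from the TCP to the grasp point, in m); z points along the fingers, y is the line along which they close (so a half turn about z gives the same grasp; the last joint's range is limited). The gripper opens to 85 mm and grips with 20 to 120 N. Pads are 22 mm wide; open, the fingers measure 114 mm over their backs; the gripper's body (76 mm by 85 mm) begins 54 mm behind the grasp point. The pads swing forward as they close: fully open they stand 13 mm farther back than shut.
Start: joints at [-1.444, 0.313, 0.046, 1.304, 0, 1.431], TCP at [0.152, -0.555, 0.231] pointing down, gripper open.
Joint ranges: [-2.76, 2.76], [-0.86, 1.69], [-1.03, 1.26], [-2.2, 2.34], [-1.47, 1.5], [-3.14, 3.14]. Speed limits (rad/s): [2.57, 2.57, 3.14, 3.14, 3.14, 3.14].

### API

Orientations are given as a 3x3 rotation matrix whose columns are the frame's x, y, z axes.
In Python, from station import robot gives the robot as it stands.
- The arm moves only by the shell command python3 -m pendant 'ROWS' [OPENING] [FORCE]. ROWS is a JSON object of lists of equal length, an entry for each row: "translation": the shift along the world's x, y, z in cm, a list of three; "twist": the turn, a rotation vector about the world's x, y, z in rad, a list of three. In form: {"translation": [[x, y, z], ...], "twist": [[wx, wy, wz], ...]}. A call has 1 to 10 rows; each row shifts and turns the commanded pose from where the row before left it; what a row does not reach is not made up. A row lasts 1/10 s, in which the tool goes at most 50 mm and 8.59 degrees, less where a joint would pass 70% of its speed; a pose out of reach is approached as far as the arm can. A call with a gripper value outside its range is refused whole. OPENING is the opening, from -1 (shut) to 1 (fully open), so that 0 is half open, set as the call begins (- or left out, the last holds). The fingers move at their own pace and stop on an object; FORCE is the grip in N (left out, the last holds). Time passes only in rows, so rows that do not move let the fingers close. It gives the time, the measured TCP pose, the force, the opening and the grip force at its end, in the units of the state.
- robot.observe(): the state, without advancing time (a new reading comes with each control period).
- robot.camera(name): name is "scene" or "top" or "wrist"; returns a dict with "pixels" (400x640x3 uint8, blue, green, red), "depth" (400x640 float32, m along the optical axis (not along the pixel's ray), 0 where there is no reading), "mtx" (3x3 intrinsics, pixels), "R" (3x3) and "t" (3): a world point X has camera coordinates R X + t; the wrist camera has in their place "tool_from_camera" (4x4, takes a point from camera to tool coordinates, whose origin is the TCP and whose axes are the flange's). Camera axes: x right, y down, z forward; pixel columns grow to the right and rows downward; lengths in m; the calibration is good to about 2 mm. A picture is of the moment at which its call begins: read the wrist's pose just before it.
- robot.close_job(): hands the job in; it is judged then, once.
The state is a dict: "time_s": time; "q": joint angles; "joint_vel": joint speeds; "tau": joint torques, N m; "eef_pos": TCP position; "tool_rot": TCP orientation; "wrist_force": force on the tool from outside, world axes, zero at the start; "torque": the same for the moment, N m; "opening": finger opening in m; "gripper_force": force on a finger pad.
Only numpy, scipy, OpenCV 4.12 (cv2) and the standard library are available. Lean on these libraries where they do the work, as an engineer would, in place of code of your own. Each camera call takes 0.05 s, during which the arm holds its last target. There are 200 camera calls.

## Working session

There is one attempt and no reset: what is moved stays moved. The work goes in short steps, Python scripts to look and compute and a shell command to move; the robot and the scene stay as the last step left them, time stands still between calls to the robot, and variables do not carry over. Pictures are saved under pics/ and viewed, at most 10 in all, crops included, and the job is handed in when it is done.

```bash
mkdir -p pics; ls; python3 - <<'E'
from station import robot
import cv2,numpy as np
for n in ("scene","top"):
    c=robot.camera(n); cv2.imwrite(f"pics/{n}0.png",c["pixels"]); np.savez(f"pics/{n}0.npz",**c)
    print(n,c["mtx"].tolist(),c["R"].tolist(),c["t"].tolist())
o=robot.observe(); print(o); print(robot.grip_point_offset)
E
```

```text
pics
scene [[490.8492698478699, 0.0, 313.2237932782035], [0.0, 490.8492698478699, 189.7050572770842], [0.0, 0.0, 1.0]] [[-0.811562353390036, 0.5839924763882968, 0.017869921149558505], [0.38299694333595935, 0.554842450650769, -0.7385548025374701], [-0.44122543892588384, -0.5925391484768868, -0.6739565783987478]] [0.5021798382378565, -0.13466700363195977, 1.7196161805718775]
top [[405.70355308488604, 0.0, 314.40710342879174], [0.0, 405.70355308488604, 205.56842465518133], [0.0, 0.0, 1.0]] [[0.00991650287516934, -0.9999490612243739, 0.001880937856420744], [-0.9965569812274995, -0.010037674241995136, -0.08230083998686998], [0.08231552792432024, -0.0010583252357125323, -0.9966057564605151]] [-0.0725650425333653, 0.5641892070151125, 1.1038155016965265]
{'time_s': 0.1, 'q': array([-1.44361129e+00,  3.13920660e-01,  4.51060540e-02,  1.30361454e+00,
        2.81397080e-05,  1.43123143e+00]), 'joint_vel': array([-0.0008995 , -0.00075373,  0.00342218,  0.0007518 ,  0.00016333,
        0.00102103]), 'tau': array([ 3.09770869e-03, -4.81726635e+01,  2.99242669e+01,  1.28260127e-02,
       -1.94340550e-04, -2.01837032e-06]), 'eef_pos': array([ 0.15152899, -0.55420441,  0.2305062 ]), 'tool_rot': array([[ 9.64632729e-01,  2.63597545e-01, -1.79198798e-04],
       [ 2.63597483e-01, -9.64631397e-01,  1.62320381e-03],
       [ 2.55011752e-04, -1.61303187e-03, -9.99998667e-01]]), 'wrist_force': array([-0.05811502, -0.24918577,  0.55078839]), 'torque': array([-0.03776909, -0.02778119,  0.01615528]), 'gripper_force': 0.0, 'opening': 0.08538909863772284}
0.0187
```

View pics/top0.png

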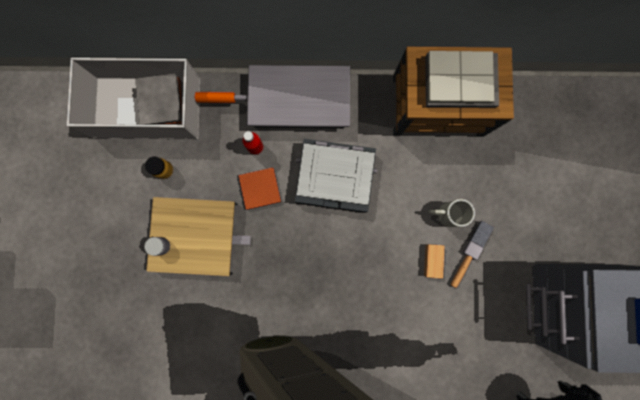

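View pics/scene0.png

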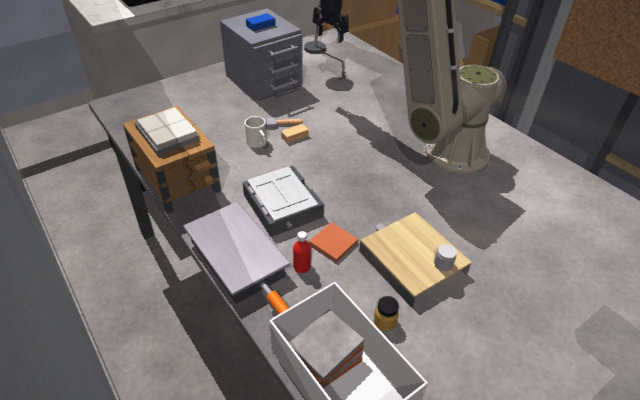

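The top view shows the shelf (148–237, 198–275) with the blade sticking out at (235–251, 240). The mould is at (293–377, 140–212), red bottle (252,143), tile (260,188), and the jar is at (158,168). I'll zoom in and measure.

```bash
cat > h.py <<'E'
import numpy as np,cv2
def cloud(c):
    d=c["depth"];v,u=np.mgrid[0:400,0:640];K=c["mtx"]
    P=np.stack([(u-K[0,2])/K[0,0]*d,(v-K[1,2])/K[1,1]*d,d],-1)
    return (P-c["t"])@c["R"]
def pix(c,u,v,z):
    K=c["mtx"];r=c["R"].T@np.array([(u-K[0,2])/K[0,0],(v-K[1,2])/K[1,1],1]);o=-c["R"].T@c["t"]
    return o+r*(z-o[2])/r[2]
def proj(c,X):
    p=c["mtx"]@(c["R"]@np.array(X)+c["t"]); return p[:2]/p[2]
E
python3 - <<'E'
from h import *
c=np.load("pics/top0.npz");P=cloud(c);im=c["pixels"];z=P[...,2]
def rect(name,roi,zl,zh,mask=None):
    u0,u1,v0,v1=roi;m=np.zeros((400,640),bool);m[v0:v1,u0:u1]=1
    m&=(z>zl)&(z<zh)
    if mask is not None:m&=mask
    p=P[m][:,:2]; r=cv2.minAreaRect((p*1000).astype(np.float32)); print(name,m.sum(),np.round(r[0],1),np.round(r[1],1),round(r[2],1),"z",np.median(z[m]).round(4), "lo",p.min(0).round(3),"hi",p.max(0).round(3))
rect("shelf",(140,245,190,285),.044,.058)
rect("mould",(285,385,130,220),.035,.075)
rect("mouldtop",(285,385,130,220),.056,.072)
rect("tin",(135,180,225,265),.075,.13)
rect("blade",(238,262,230,252),.007,.03)
rect("bottle",(235,270,125,160),.05,.2)
rect("tile",(235,290,160,215),.012,.03)
rect("jar",(135,180,150,185),.03,.1)
top=np.hstack([cv2.resize(im[130:225,275:395],None,fx=4,fy=4,interpolation=2),cv2.resize(im[205:300,140:270][:, 60:],None,fx=4,fy=4,interpolation=2)])
cv2.imwrite("pics/z1.png",top)
for u,v in((237,236),(251,236),(251,244),(237,244)):print(pix(c,u,v,.0125).round(4))
E
```

```text
shelf 5740 [477.9 266.6] [222.3 200.5] 87.4 z 0.0499 lo [0.374 0.151] hi [0.582 0.381]
mould 4738 [ 648.5 -123.2] [221.7 176.2] 82.8 z 0.0612 lo [ 0.549 -0.237] hi [ 0.746 -0.014]
mouldtop 4043 [ 647.9 -122.9] [199.5 174.4] 82.7 z 0.0617 lo [ 0.551 -0.231] hi [ 0.744 -0.014]
tin 351 [450.1 341.7] [46.6 47.7] 1.1 z 0.1039 lo [0.427 0.318] hi [0.474 0.366]
blade 106 [467.7 119.1] [22.3 52.7] 0.6 z 0.0122 lo [0.457 0.093] hi [0.479 0.146]
bottle 312 [752.4  99.6] [51.8 84.8] 67.4 z 0.0891 lo [0.71  0.059] hi [0.782 0.125]
tile 1267 [611.   99.4] [100.5 123.9] 12.6 z 0.0179 lo [0.556 0.029] hi [0.673 0.153]
jar 420 [664.2 360.7] [51.4 51.2] 5.0 z 0.0734 lo [0.638 0.336] hi [0.69  0.387]
[0.4785 0.1479 0.0125]
[0.4789 0.1089 0.0125]
[0.4567 0.1084 0.0125]
[0.4563 0.1474 0.0125]
```

View pics/z1.png

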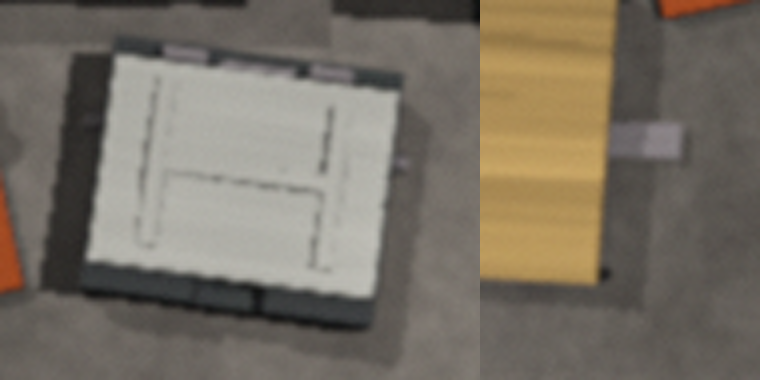

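```bash
python3 -m pendant '{"translation":[[2.1,4.5,0],[2.1,4.5,0],[2.1,4.5,0],[2.1,4.5,0],[2.1,4.5,0],[2.1,4.5,0],[2.1,4.5,0]],"twist":[[0,0,0.093],[0,0,0.093],[0,0,0.093],[0,0,0.093],[0,0,0.093],[0,0,0.093],[0,0,0.093]]}' 1 60; python3 -m pendant '{"translation":[[2.1,4.5,0],[2.1,4.5,0],[2.1,4.5,0],[2.1,4.5,0],[2.1,4.5,0],[2.1,4.5,0],[2,2,0],[0,0,0],[0,0,0]],"twist":[[0,0,0.093],[0,0,0.093],[0,0,0.093],[0,0,0.093],[0,0,0.093],[0,0,0.093],[0,0,0.093],[0,0,0],[0,0,0]]}'
python3 - <<'E'
from station import robot
from h import *
o=robot.observe(); c=robot.camera("wrist"); print(o["eef_pos"],o["tool_rot"].round(4).tolist(),o["q"]); print(c["tool_from_camera"].round(4).tolist(),c["mtx"].tolist())
np.savez("pics/w1.npz",p=o["eef_pos"],Rt=o["tool_rot"],**c); cv2.imwrite("pics/w1.png",c["pixels"])
E
```

```text
time_s: 0.8
eef_pos: [0.2987, -0.2377, 0.2311]
tool_rot: [[0.605, 0.796, 0.0], [0.796, -0.605, 0.0], [0.0, 0.0, -1.0]]
wrist_force: [2.1, -0.6, 0.2]
opening: 0.0853
gripper_force: 0.0
time_s: 1.7
eef_pos: [0.4442, 0.0508, 0.2307]
tool_rot: [[0.001, 1.0, -0.002], [1.0, -0.001, -0.0], [-0.0, -0.002, -1.0]]
wrist_force: [-0.4, -0.2, 0.5]
opening: 0.0854
gripper_force: 0.0
[0.44416037 0.0508387  0.23073148] [[0.0009, 1.0, -0.0016], [1.0, -0.0009, -0.0002], [-0.0002, -0.0016, -1.0]] [-6.57452265e-02  6.74783790e-02 -2.60039498e-01  1.24491007e+00
 -3.02284542e-04  1.50598919e+00]
[[0.0013, -0.9471, -0.321, 0.0826], [1.0, 0.0011, 0.0006, 0.0006], [-0.0002, -0.321, 0.9471, -0.1426], [0.0, 0.0, 0.0, 1.0]] [[282.48782885144567, 0.0, 321.963727475534], [0.0, 282.48782885144567, 197.70982532310055], [0.0, 0.0, 1.0]]
```

View pics/w1.png

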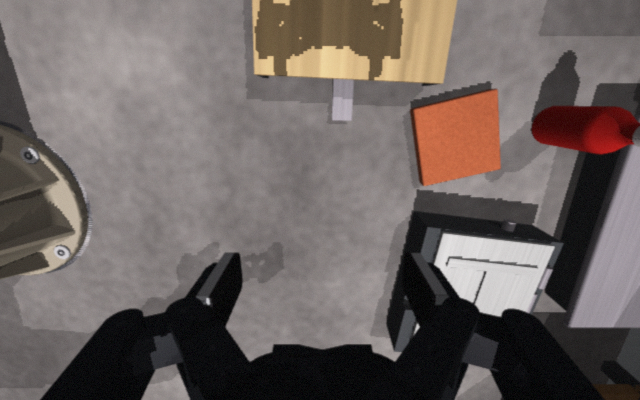

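The wrist view shows the blade tip edge at about (331–353, 121) and the blade meeting the deck edge at (333–352, 80).

```bash
cat >> h.py <<'E'
def wcam(d):
    d=dict(d);T=d["tool_from_camera"];R=d["Rt"]@T[:3,:3];o=d["Rt"]@T[:3,3]+d["p"]
    d["R"]=R.T;d["t"]=-R.T@o;return d
E
python3 - <<'E'
from h import *
c=wcam(np.load("pics/w1.npz"))
for u,v,z in((331,121,.0125),(353,121,.0125),(333,82,.0125),(352,82,.0125),(250,75,.05),(443,84,.05)):print(pix(c,u,v,z).round(4))
P=cloud(c);z=P[...,2];g=c["pixels"].astype(int);m=np.zeros(z.shape,bool);m[78:130,320:365]=1
m&=(z>.006)&(z<.03);p=P[m];print(m.sum(),p.min(0),p.max(0),cv2.minAreaRect((p[:,:2]*1000).astype(np.float32)))
for a in np.arange(.105,.16,.01):
    s=p[abs(p[:,1]-a)<.004]; len(s) and print(round(a,3),s[:,0].min().round(4),s[:,0].max().round(4))
E
```

```text
[0.4557 0.1111 0.0125]
[0.4828 0.1111 0.0125]
[0.4576 0.1558 0.0125]
[0.4801 0.1558 0.0125]
[0.3687 0.1603 0.05  ]
[0.5732 0.1515 0.05  ]
816 [0.45654501 0.11227285 0.00992586] [0.48065308 0.15919735 0.01560321] ((468.47357177734375, 135.87954711914062), (46.96282196044922, 24.07839012145996), 88.80500793457031)
0.115 0.4568 0.4791
0.125 0.4567 0.48
0.135 0.4566 0.4798
0.145 0.4565 0.4807
0.155 0.4575 0.4802
```

```bash
python3 -m pendant '{"translation":[[1.2,3.9,-2],[1.2,3.8,-3],[0,0,-4],[0,0,-4],[0,0,-4],[0,0,-3],[0,0,-1.5],[0,0,-0.7],[0,0,0],[0,0,0]],"twist":[[0,0,-0.01],[0,0,-0.01],[0,0,0],[0,0,0],[0,0,0],[0,0,0],[0,0,0],[0,0,0],[0,0,0],[0,0,0]]}' 0; python3 -m pendant '{"translation":[[0,0,-0.4],[0,0,0],[0,0,0],[0,0,0],[0,0,0]],"twist":[[0,0,0],[0,0,0],[0,0,0],[0,0,0],[0,0,0]]}' -1 40
```

```text
time_s: 2.75
eef_pos: [0.4693, 0.1267, 0.0102]
tool_rot: [[0.023, 1.0, 0.001], [1.0, -0.023, 0.0], [0.0, 0.001, -1.0]]
wrist_force: [0.1, 0.5, -0.4]
opening: 0.0429
gripper_force: 0.0
time_s: 3.25
eef_pos: [0.4693, 0.1273, 0.0058]
tool_rot: [[0.022, 1.0, 0.001], [1.0, -0.022, -0.0], [-0.0, 0.001, -1.0]]
wrist_force: [0.6, -0.9, 2.1]
opening: 0.0222
gripper_force: 39.1
```

```bash
python3 -m pendant '{"translation":[[0,-1,0],[0,-2,0],[0,-2,0],[0,-2,0],[0,-2,0],[0,-2,0],[0,-2,0],[0,-1,0],[0,0,0],[0,0,0]],"twist":[[0,0,0],[0,0,0],[0,0,0],[0,0,0],[0,0,0],[0,0,0],[0,0,0],[0,0,0],[0,0,0],[0,0,0]]}'; python3 -m pendant '{"translation":[[0,0,0],[0,0,0],[0,0,0],[0,0,4],[0,-2,5],[0,-3,5],[0,-3,4],[0,0,0],[0,0,0]],"twist":[[0,0,0],[0,0,0],[0,0,0],[0,0,0],[0,0,0],[0,0,0],[0,0,0],[0,0,0],[0,0,0]]}' 0.2
python3 - <<'E'
from station import robot
from h import *
o=robot.observe(); c=robot.camera("wrist")
np.savez("pics/w2.npz",p=o["eef_pos"],Rt=o["tool_rot"],**c); cv2.imwrite("pics/w2.png",c["pixels"])
c=wcam(np.load("pics/w2.npz"));P=cloud(c);z=P[...,2]
m=(z>.018)&(z<.03)&(abs(P[...,0]-.468)<.06)&(P[...,1]<.15)&(P[...,1]>-.05)
p=P[m];print(m.sum(),z[m].mean(),cv2.minAreaRect((p[:,:2]*1000).astype(np.float32)))
E
```

```text
time_s: 4.25
eef_pos: [0.4686, -0.0131, 0.0054]
tool_rot: [[0.023, 1.0, 0.0], [1.0, -0.023, -0.001], [-0.001, 0.0, -1.0]]
wrist_force: [1.2, -1.9, 2.6]
opening: 0.0222
gripper_force: 39.2
time_s: 5.15
eef_pos: [0.4692, -0.0874, 0.1754]
tool_rot: [[0.023, 1.0, 0.002], [1.0, -0.023, -0.0], [-0.0, 0.002, -1.0]]
wrist_force: [-0.1, -0.1, -0.0]
opening: 0.051
gripper_force: 0.0
1302 0.021793362527996078 ((469.6423645019531, 62.14692687988281), (39.897891998291016, 24.420982360839844), 89.3895034790039)
```

View pics/w2.png

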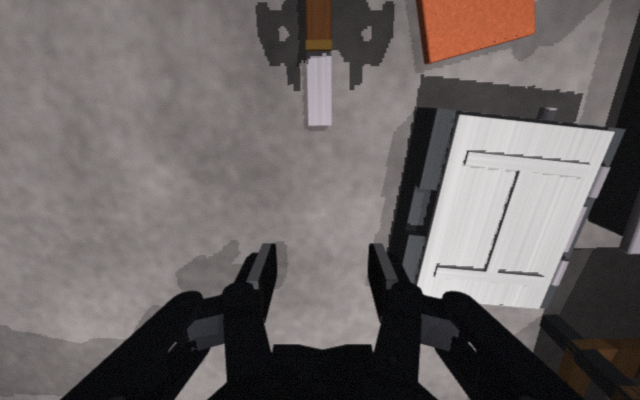

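The scraper is out: handle front edge at (318, 45) and tip at (319, 126). Next I regrasp it by the handle.

```bash
python3 -m pendant '{"translation":[[0,4.5,0],[0,4.5,0],[0,4.5,-2],[0,3.4,-3],[0,0,-4],[0,0,-4],[0,0,-3],[0,0,-1],[0,0,0],[0,0,0]],"twist":[[0,0,0],[0,0,0],[0,0,0],[0,0,0],[0,0,0],[0,0,0],[0,0,0],[0,0,0],[0,0,0],[0,0,0]]}'; python3 -m pendant '{"translation":[[0,0,0],[0,0,0],[0,0,0],[0,0,0],[0,0,0]],"twist":[[0,0,0],[0,0,0],[0,0,0],[0,0,0],[0,0,0]]}' -1 100
python3 - <<'E'
from h import *
from station import robot
print(robot.observe()["eef_pos"])
c=wcam(np.load("pics/w2.npz"));P=cloud(c);z=P[...,2]
roi=np.zeros(z.shape,bool);roi[90:330,380:625]=1
for a,b in((.053,.07),(.050,.058),(.058,.066),(.04,.048)):
    m=roi&(z>a)&(z<b)&(P[...,0]>.53)&(P[...,1]<0); p=P[m]; print(a,b,m.sum(),cv2.minAreaRect((p[:,:2]*1000).astype(np.float32)))
f=np.array([np.cos(-.127),np.sin(-.127)]);n=np.array([-f[1],f[0]]);M=np.array([.648,-.123])
X=(P[...,:2]-M)@f;Y=(P[...,:2]-M)@n
m=(X>-.084)&(X<-.062)&(abs(Y)<.06)&roi
for y in np.arange(-.06,.061,.01):
    s=m&(abs(Y-y)<.004);print(round(y,3),s.sum(),np.median(z[s]).round(4) if s.any() else None)
im=cv2.resize(c["pixels"][95:320,375:630],None,fx=2.3,fy=2.3,interpolation=2);cv2.imwrite("pics/z2.png",im)
E
```

```text
time_s: 6.2
eef_pos: [0.4687, 0.0823, 0.005]
tool_rot: [[0.022, 1.0, 0.0], [1.0, -0.022, 0.0], [0.0, 0.0, -1.0]]
wrist_force: [0.4, -0.5, 0.1]
opening: 0.0511
gripper_force: 0.0
time_s: 6.7
eef_pos: [0.4701, 0.082, 0.0065]
tool_rot: [[0.022, 1.0, 0.004], [1.0, -0.022, 0.0], [0.0, 0.004, -1.0]]
wrist_force: [-1.0, -0.0, 5.9]
opening: 0.0211
gripper_force: 98.5
[0.47007532 0.08196751 0.00648662]
0.053 0.07 30823 ((672.2722778320312, -125.01889038085938), (199.9263916015625, 225.62313842773438), 82.8232192993164)
0.05 0.058 4218 ((672.2842407226562, -125.01091003417969), (199.9269256591797, 225.6752471923828), 82.8138198852539)
0.058 0.066 26516 ((681.02197265625, -126.10934448242188), (193.9221649169922, 207.99876403808594), 82.80706787109375)
0.04 0.048 1457 ((678.711669921875, -105.92228698730469), (159.78390502929688, 233.70297241210938), 82.91368103027344)
-0.06 79 0.0556
-0.05 159 0.0557
-0.04 166 0.0557
-0.03 170 0.0556
-0.02 234 0.0439
-0.01 208 0.0437
0.0 220 0.0434
0.01 222 0.0433
0.02 205 0.0436
0.03 200 0.0557
0.04 215 0.0556
0.05 222 0.0556
0.06 114 0.0558
```

View pics/z2.png

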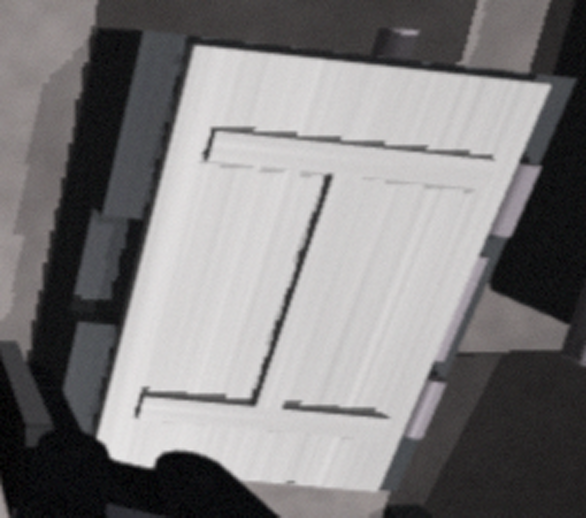

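```bash
python3 -m pendant '{"translation":[[0,0,2],[0,0,3],[-0.6,-2.2,1],[-0.6,-2.2,0],[-0.6,-2.2,0],[-0.6,-2.2,0],[-0.6,-2.2,0],[-0.6,-2.2,0],[-0.6,-2.2,0],[-0.6,-2.2,0]],"twist":[[0,0,0],[0,0,0],[0,0,0.14],[0,0,0.14],[0,0,0.14],[0,0,0.14],[0,0,0.14],[0,0,0.14],[0,0,0.14],[0,0,0.14]]}' -1 120;python3 -m pendant '{"translation":[[0,0,0],[0,0,0],[0,0,0],[0,0,0],[0,0,0],[0,0,0]],"twist":[[0,0,0.14],[0,0,0.14],[0,0,0.068],[0,0,0],[0,0,0],[0,0,0]]}'
python3 - <<'E'
from station import robot
from h import *
o=robot.observe(); print(o["eef_pos"],o["tool_rot"].round(4).tolist()); c=robot.camera("wrist")
np.savez("pics/w3.npz",p=o["eef_pos"],Rt=o["tool_rot"],**c)
s=robot.camera("scene");np.savez("pics/s3.npz",**s)
cv2.imwrite("pics/w3.png",np.hstack([cv2.resize(c["pixels"],(400,250)),cv2.resize(s["pixels"][130:255,220:420],(400,250))]))
E
```

```text
time_s: 7.7
eef_pos: [0.4207, -0.0952, 0.0655]
tool_rot: [[-0.893, 0.45, 0.002], [0.45, 0.893, -0.001], [-0.002, 0.0, -1.0]]
wrist_force: [0.5, 1.2, -0.7]
opening: 0.0211
gripper_force: 117.9
time_s: 8.3
eef_pos: [0.4208, -0.094, 0.065]
tool_rot: [[-0.992, 0.126, 0.001], [0.126, 0.992, -0.0], [-0.001, -0.0, -1.0]]
wrist_force: [1.2, 0.2, -0.5]
opening: 0.0212
gripper_force: 118.1
[ 0.42075772 -0.09403446  0.06495512] [[-0.9921, 0.1256, 0.0006], [0.1256, 0.9921, -0.0001], [-0.0006, -0.0001, -1.0]]
```

View pics/w3.png

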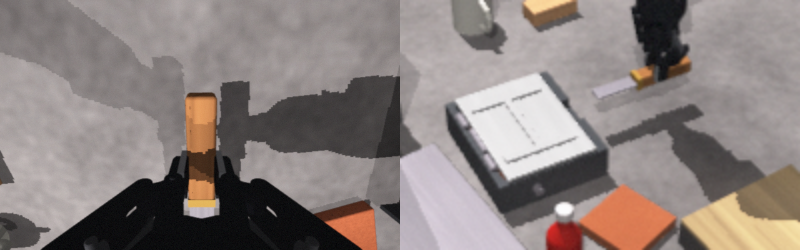

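The scene half shows the scraper level, with its blade pointing at the notch. I'll check the blade's pose in the scene and top clouds.

```bash
cat >> h.py <<'E'
f=np.array([np.cos(-.126),np.sin(-.126)]);n=np.array([-f[1],f[0]]);N=np.array([.5605,-.1115])
def blade(c,zl,zh,xl=-.15,xh=.0):
    P=cloud(c);X=(P[...,:2]-N)@f;Y=(P[...,:2]-N)@n;z=P[...,2]
    m=(X>xl)&(X<xh)&(abs(Y)<.03)&(z>zl)&(z<zh)
    for a in np.arange(xl,xh,.01):
        s=m&(X>=a)&(X<a+.01)
        if s.sum()>3:print(round(a+.005,3),s.sum(),"z",np.median(z[s]).round(4),"Y",np.percentile(Y[s],[2,98]).round(4),"Xmax",X[s].max().round(4))
E
python3 - <<'E'
from station import robot
from h import *
blade(np.load("pics/s3.npz"),.05,.1);t=robot.camera("top");print("top");blade(t,.05,.1)
E
```

```text
-0.145 22 z 0.0863 Y [-0.0142  0.0279] Xmax -0.1403
-0.135 63 z 0.0808 Y [-0.0195  0.027 ] Xmax -0.1301
-0.125 37 z 0.0767 Y [-0.0107  0.0195] Xmax -0.1207
-0.115 27 z 0.0755 Y [-0.0055  0.017 ] Xmax -0.1101
-0.105 38 z 0.0735 Y [-0.0112  0.0165] Xmax -0.1003
-0.095 24 z 0.068 Y [-0.0063  0.0132] Xmax -0.0903
-0.085 17 z 0.0679 Y [-0.0091  0.0143] Xmax -0.0801
-0.075 18 z 0.0673 Y [-0.0092  0.0146] Xmax -0.0701
-0.065 18 z 0.0676 Y [-0.0118  0.0149] Xmax -0.0604
-0.055 19 z 0.0668 Y [-0.0086  0.0148] Xmax -0.0501
-0.045 19 z 0.0675 Y [-0.0099  0.0158] Xmax -0.0402
-0.035 17 z 0.0677 Y [-0.008  0.015] Xmax -0.0304
top
-0.085 14 z 0.0711 Y [-0.011   0.0024] Xmax -0.0803
-0.075 34 z 0.0715 Y [-0.0117  0.0104] Xmax -0.0702
-0.065 34 z 0.0705 Y [-0.011   0.0108] Xmax -0.0605
-0.055 34 z 0.0705 Y [-0.0106  0.0116] Xmax -0.0501
-0.045 32 z 0.0698 Y [-0.0112  0.0107] Xmax -0.0401
-0.035 33 z 0.0708 Y [-0.0106  0.0117] Xmax -0.0307
```

```bash
python3 -m pendant '{"translation":[[0,0,-1],[0,0,-1.05],[0,0,0],[1.49,-0.19,0],[1.49,-0.19,0],[1.49,-0.19,0],[1.49,-0.19,0],[1.49,-0.19,0],[0,0,0],[0,0,0]],"twist":[[0,0,0],[0,0,0],[0,0,0],[0,0,0],[0,0,0],[0,0,0],[0,0,0],[0,0,0],[0,0,0],[0,0,0]]}'
python3 - <<'E'
from station import robot
from h import *
s=robot.camera("scene"); print(robot.observe()["wrist_force"])
blade(s,.04,.1,-.1,.06);t=robot.camera("top");print("top");blade(t,.04,.1,-.05,.06)
E
```

```text
time_s: 9.45
eef_pos: [0.4943, -0.1032, 0.0436]
tool_rot: [[-0.992, 0.124, -0.002], [0.124, 0.992, 0.001], [0.002, 0.0, -1.0]]
wrist_force: [-0.1, 0.1, -1.1]
opening: 0.0209
gripper_force: 118.1
[-0.64583664  0.45725498 -2.47896079]
-0.095 11 z 0.0483 Y [0.0116 0.0154] Xmax -0.0902
-0.085 12 z 0.0501 Y [0.0104 0.0159] Xmax -0.0803
-0.075 8 z 0.0601 Y [-0.0076  0.0268] Xmax -0.0701
-0.065 47 z 0.0642 Y [-0.0177  0.0288] Xmax -0.06
-0.055 85 z 0.0729 Y [-0.0202  0.027 ] Xmax -0.0508
-0.045 30 z 0.0537 Y [-0.0085  0.0164] Xmax -0.0402
-0.035 25 z 0.0553 Y [-0.0126  0.0163] Xmax -0.0303
-0.025 32 z 0.0479 Y [-0.0101  0.0169] Xmax -0.0203
-0.015 17 z 0.0478 Y [-0.0083  0.016 ] Xmax -0.0103
-0.005 19 z 0.0472 Y [-0.019   0.0168] Xmax -0.0003
0.005 39 z 0.0473 Y [-0.0269  0.0275] Xmax 0.0098
0.015 18 z 0.0531 Y [-0.0291  0.027 ] Xmax 0.0198
0.025 40 z 0.0583 Y [-0.0289  0.027 ] Xmax 0.0297
0.035 43 z 0.0593 Y [-0.027   0.0283] Xmax 0.0394
0.045 43 z 0.059 Y [-0.0278  0.0279] Xmax 0.05
0.055 48 z 0.0593 Y [-0.0288  0.028 ] Xmax 0.0598
top
0.025 11 z 0.0622 Y [-0.0288  0.0059] Xmax 0.0297
0.035 46 z 0.0614 Y [-0.0285  0.0026] Xmax 0.0397
0.045 72 z 0.0614 Y [-0.0295  0.027 ] Xmax 0.0499
0.055 86 z 0.0613 Y [-0.0282  0.0291] Xmax 0.06
```

```bash
python3 -m pendant '{"translation":[[0,0,0.5],[0,0,0.5],[0,0,0.5],[0.05,0,0.5],[0.1,0,0.5],[0.1,0,0.5],[0.1,-0.05,0.5],[0,0,0],[0,0,0],[0,0,0]],"twist":[[0,0,0],[0,0,0],[0,0,0],[0,0,0],[0,0,0],[0,0,0],[0,0,0],[0,0,0],[0,0,0],[0,0,0]]}'
python3 - <<'E'
from station import robot
from h import *
s=robot.camera("scene");np.savez("pics/s4.npz",**s)
blade(s,.04,.15,.0,.16)
cv2.imwrite("pics/s4.png",cv2.resize(s["pixels"][100:250,200:420],None,fx=3,fy=3))
E
```

```text
time_s: 10.55
eef_pos: [0.4991, -0.1041, 0.0793]
tool_rot: [[-0.992, 0.124, 0.001], [0.124, 0.992, -0.0], [-0.001, 0.0, -1.0]]
wrist_force: [-2.3, 0.2, -3.8]
opening: 0.021
gripper_force: 118.0
0.005 21 z 0.0813 Y [-0.0093  0.0235] Xmax 0.0084
0.015 16 z 0.0816 Y [-0.0091  0.0149] Xmax 0.0176
0.025 28 z 0.0926 Y [-0.0285  0.0251] Xmax 0.0293
0.035 49 z 0.0912 Y [-0.0274  0.0287] Xmax 0.0398
0.045 50 z 0.0882 Y [-0.0285  0.0252] Xmax 0.05
0.055 50 z 0.0858 Y [-0.0267  0.0291] Xmax 0.0598
0.065 49 z 0.0829 Y [-0.0272  0.0283] Xmax 0.0698
0.075 52 z 0.0812 Y [-0.0292  0.0291] Xmax 0.08
0.085 39 z 0.0797 Y [-0.0283  0.0289] Xmax 0.0899
0.095 57 z 0.0799 Y [-0.0294  0.0289] Xmax 0.0996
0.105 58 z 0.0731 Y [-0.0262  0.0289] Xmax 0.1099
0.115 49 z 0.0706 Y [-0.0295  0.0285] Xmax 0.1195
0.125 55 z 0.0687 Y [-0.0282  0.0291] Xmax 0.1297
0.135 50 z 0.0661 Y [-0.0286  0.0293] Xmax 0.1398
0.145 52 z 0.0633 Y [-0.0258  0.0282] Xmax 0.1499
0.155 54 z 0.0608 Y [-0.0292  0.0283] Xmax 0.1598
```

View pics/s4.png

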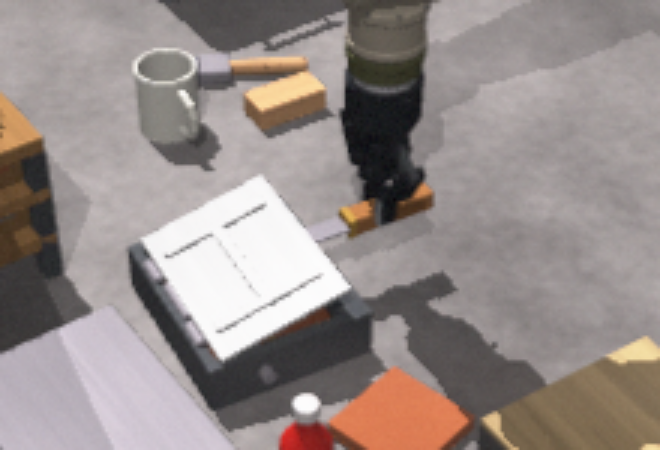

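```bash
python3 -m pendant '{"translation":[[0.36,-0.05,1.15],[0.47,-0.06,1.1],[0.57,-0.07,1.05],[0.67,-0.09,0.99],[0.76,-0.1,0.92],[0.85,-0.11,0.84],[0.93,-0.12,0.75],[0,0,0],[0,0,0]],"twist":[[0,0,0],[0,0,0],[0,0,0],[0,0,0],[0,0,0],[0,0,0],[0,0,0],[0,0,0],[0,0,0]]}'
python3 - <<'E'
from station import robot
from h import *
s=robot.camera("scene")
blade(s,.05,.23,-.12,.17)
E
```

```text
time_s: 11.5
eef_pos: [0.5466, -0.1106, 0.1482]
tool_rot: [[-0.992, 0.124, 0.004], [0.124, 0.992, -0.001], [-0.004, -0.001, -1.0]]
wrist_force: [-0.1, 0.9, -0.8]
opening: 0.0207
gripper_force: 118.5
-0.075 5 z 0.1592 Y [-0.0057  0.0128] Xmax -0.0703
-0.065 33 z 0.1583 Y [-0.0042  0.0144] Xmax -0.06
-0.055 19 z 0.1551 Y [0.0011 0.0165] Xmax -0.0529
-0.045 22 z 0.1542 Y [0.0074 0.0166] Xmax -0.0407
-0.035 21 z 0.1541 Y [0.007  0.0148] Xmax -0.0307
-0.025 6 z 0.1549 Y [0.0108 0.0187] Xmax -0.0208
-0.015 47 z 0.1759 Y [-0.0167  0.028 ] Xmax -0.0103
-0.005 155 z 0.1831 Y [-0.0185  0.0268] Xmax -0.0001
0.005 71 z 0.1607 Y [-0.0276  0.0266] Xmax 0.01
0.015 42 z 0.1569 Y [-0.028   0.0184] Xmax 0.0199
0.025 43 z 0.1536 Y [-0.024   0.0174] Xmax 0.03
0.035 18 z 0.1523 Y [-0.0105  0.015 ] Xmax 0.0389
0.045 22 z 0.1518 Y [-0.0128  0.015 ] Xmax 0.0498
0.055 21 z 0.1515 Y [-0.0108  0.0142] Xmax 0.06
0.065 19 z 0.1515 Y [-0.0106  0.0142] Xmax 0.0694
0.075 5 z 0.152 Y [-0.0062  0.0093] Xmax 0.0718
0.085 31 z 0.1757 Y [-0.0286  0.0278] Xmax 0.0898
0.095 86 z 0.1661 Y [-0.0297  0.0271] Xmax 0.0999
0.105 83 z 0.1512 Y [-0.0266  0.0286] Xmax 0.11
0.115 78 z 0.1362 Y [-0.0266  0.0286] Xmax 0.1199
0.125 69 z 0.1228 Y [-0.0292  0.0294] Xmax 0.1299
0.135 86 z 0.1077 Y [-0.0269  0.0287] Xmax 0.14
0.145 79 z 0.0917 Y [-0.0275  0.0289] Xmax 0.1499
0.155 81 z 0.0751 Y [-0.0277  0.0282] Xmax 0.16
0.165 66 z 0.0599 Y [-0.0282  0.0274] Xmax 0.17
```

```bash
python3 -m pendant '{"translation":[[1.0,-0.13,0.65],[1.06,-0.13,0.54],[1.11,-0.14,0.43],[1.15,-0.15,0.32],[1.17,-0.15,0.2],[1.19,-0.15,0.09],[1.19,-0.15,-0.03],[0.95,-0.12,-0.12],[0,0,0],[0,0,0]],"twist":[[0,0,0],[0,0,0],[0,0,0],[0,0,0],[0,0,0],[0,0,0],[0,0,0],[0,0,0],[0,0,0],[0,0,0]]}'
cat > cov.py <<'E'
from station import robot
from h import *
for k in("scene","top"):
    P=cloud(robot.camera(k));X=(P[...,:2]-N)@f-.1625;Y=(P[...,:2]-N)@n;z=P[...,2]-.056
    m=(abs(X)<.09)&(abs(Y)<.09)&(abs(Y)>.03)&(z>.02)&(z<.16)&(np.hypot(X,z)>.03)
    a=np.arctan2(z[m],-X[m]);print(k,m.sum(),np.percentile(a,[5,50,95]).round(3),(np.hypot(X,z)[m]).max())
E
python3 cov.py
```

```text
time_s: 12.55
eef_pos: [0.6333, -0.1214, 0.168]
tool_rot: [[-0.992, 0.125, 0.001], [0.125, 0.992, -0.0], [-0.001, -0.0, -1.0]]
wrist_force: [-0.7, -0.4, -1.0]
opening: 0.0214
gripper_force: 118.7
scene 291 [1.769 1.824 1.946] 0.18001399736599605
top 171 [1.751 1.766 1.792] 0.14732075884416895
```

```bash
python3 -m pendant '{"translation":[[0.5,-0.06,-0.1],[0.5,-0.06,-0.1],[0.4,-0.05,-0.1],[0.2,-0.02,0],[0,0,0],[0,0,0]],"twist":[[0,0,0],[0,0,0],[0,0,0],[0,0,0],[0,0,0],[0,0,0]]}'; python3 cov.py
```

```text
time_s: 13.25
eef_pos: [0.6493, -0.1231, 0.1649]
tool_rot: [[-0.992, 0.124, 0.001], [0.124, 0.992, 0.0], [-0.001, 0.0, -1.0]]
wrist_force: [-0.1, 0.3, -0.9]
opening: 0.0209
gripper_force: 118.8
scene 186 [1.15  1.936 2.071] 0.1784652674735605
top 184 [1.879 1.897 1.922] 0.14709059152700493
```

```bash
python3 -m pendant '{"translation":[[-1,0.13,0],[-3,0.38,0],[-3.6,0.45,0],[-3.6,0.45,0],[-3.6,0.45,0],[-0.6,4,0],[-0.6,4,0],[-0.6,4,0],[-0.6,4,0],[-0.6,4,0]],"twist":[[0,0,0],[0,0,0],[0,0,0],[0,0,0],[0,0,0],[0,0,0.02],[0,0,0.02],[0,0,0.02],[0,0,0.02],[0,0,0]]}'; python3 -m pendant '{"translation":[[-0.6,4,0],[-0.6,4,0],[-0.6,4,0],[0,0.6,0],[0,0,-3],[0,0,-2],[0,0,0],[0,0,0]],"twist":[[0,0,0],[0,0,0],[0,0,0],[0,0,0],[0,0,0],[0,0,0],[0,0,0],[0,0,0]]}'; python3 - <<'E'
from station import robot
from h import *
c=robot.camera("top");P=cloud(c);im=c["pixels"];np.savez("pics/t5.npz",**c)
cv2.imwrite("pics/t5.png",cv2.resize(im[120:300,130:400],None,fx=2.8,fy=2.8,interpolation=2))
E
python3 cov.py
```

```text
time_s: 14.35
eef_pos: [0.4709, 0.097, 0.1656]
tool_rot: [[-0.999, 0.045, 0.002], [0.045, 0.999, 0.0], [-0.002, 0.001, -1.0]]
wrist_force: [0.6, -0.0, -1.6]
opening: 0.021
gripper_force: 119.1
time_s: 15.15
eef_pos: [0.453, 0.2211, 0.1153]
tool_rot: [[-0.999, 0.045, -0.0], [0.045, 0.999, -0.0], [0.0, -0.0, -1.0]]
wrist_force: [0.6, -0.4, -0.7]
opening: 0.021
gripper_force: 119.1
scene 162 [1.9   1.949 2.071] 0.1450801631810653
top 1323 [1.873 1.896 1.925] 0.14770090771670794
```

View pics/t5.png

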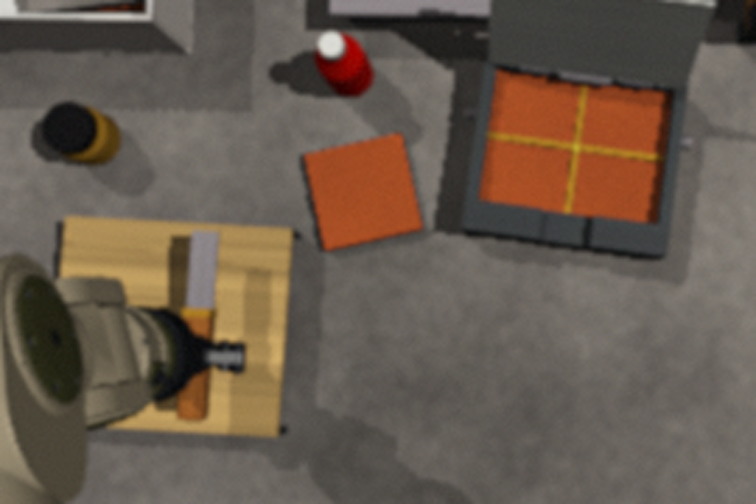

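The picture shows the cover fully back at (600, 40) with tile and bars visible. The scraper is over the deck, tip at (204, 233) and rear at (193, 418). Lowering it now.

```bash
python3 -m pendant '{"translation":[[-0.3,0,-2],[0,0,-2],[0,0,-1],[0,0,-0.4],[0,0,-0.3],[0,0,-0.1],[0,0,0],[0,0,0]],"twist":[[0,0,0],[0,0,0],[0,0,0],[0,0,0],[0,0,0],[0,0,0],[0,0,0],[0,0,0]]}'; python3 -m pendant '{"translation":[[0,0,0],[0,0,0],[0,0,0],[0,0,0],[0,0,1],[0,0,3],[0,0,4],[0,0,4],[0,0,4],[0,0,0]],"twist":[[0,0,0],[0,0,0],[0,0,0],[0,0,0],[0,0,0],[0,0,0],[0,0,0],[0,0,0],[0,0,0],[0,0,0]]}' 0.2 20;  python3 -m pendant '{"translation":[[-1,-4,0],[-1,-4,0],[-1,-4,0],[0,-4,0],[0,-4,0],[0,-4,0],[0,-4,0],[0,0,0],[0,0,0]],"twist":[[0,0,0],[0,0,0],[0,0,0],[0,0,0],[0,0,0],[0,0,0],[0,0,0],[0,0,0],[0,0,0]]}'
python3 - <<'E'
from station import robot
from h import *
c=robot.camera("top");P=cloud(c);z=P[...,2]
m=(P[...,0]>.36)&(P[...,0]<.6)&(P[...,1]>.17)&(P[...,1]<.28)&(z>.058)&(z<.1)
p=P[m];print(m.sum(),cv2.minAreaRect((p[:,:2]*1000).astype(np.float32)))
for a in np.arange(.38,.58,.02):
    s=p[abs(p[:,0]-a)<.01]; len(s) and print(round(a,2),np.median(s[:,2]).round(4))
cv2.imwrite("pics/t6.png",cv2.resize(c["pixels"][120:300,130:400],None,fx=2.8,fy=2.8,interpolation=2))
E
python3 cov.py
```

```text
time_s: 16.1
eef_pos: [0.4503, 0.2217, 0.0575]
tool_rot: [[-0.999, 0.045, 0.001], [0.045, 0.999, 0.0], [-0.001, 0.0, -1.0]]
wrist_force: [0.3, 0.1, -1.3]
opening: 0.0212
gripper_force: 119.1
time_s: 17.1
eef_pos: [0.453, 0.2225, 0.2236]
tool_rot: [[-0.999, 0.045, 0.01], [0.045, 0.999, 0.003], [-0.01, 0.004, -1.0]]
wrist_force: [0.5, 0.2, 0.6]
opening: 0.0515
gripper_force: 0.0
time_s: 18.0
eef_pos: [0.4196, -0.0591, 0.2169]
tool_rot: [[-0.999, 0.048, -0.0], [0.048, 0.999, 0.001], [0.0, 0.001, -1.0]]
wrist_force: [0.5, -0.4, 0.1]
opening: 0.0513
gripper_force: 0.0
625 ((475.4094543457031, 219.87179565429688), (25.871780395507812, 169.9446563720703), 88.21974182128906)
0.4 0.0711
0.42 0.0715
0.44 0.0716
0.46 0.0713
0.48 0.0722
0.5 0.0622
0.52 0.062
0.54 0.0629
0.56 0.0619
scene 156 [1.9   1.949 2.063] 0.1468844514821966
top 1318 [1.874 1.896 1.925] 0.14855744010561586
```

View pics/t6.png

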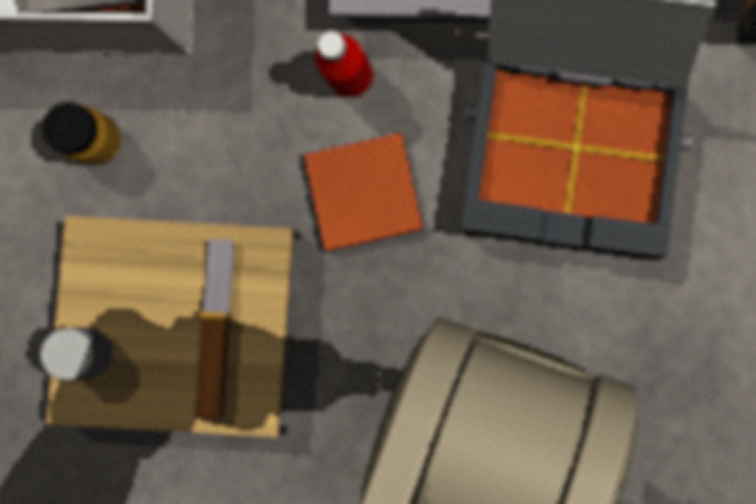

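The scraper lies flat and wholly on the deck, from (219, 240) to (209, 420). The cover is at its stop and the bystanders are where they stood.

```bash
python3 -c "
from station import robot
print(robot.close_job())"
```

```text
the job is handed in; nothing more can be done
None
```

I pulled the scraper out, levered the cover up with its blade in the notch, and swung it back to about 1.9 rad; the scraper now lies flat on the shelf deck and the job is handed in, though no verdict came back.

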